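# Sort sealed capsule tubs into full and empty by their weight

## Robot

A 7-joint arm with a two-finger parallel gripper is mounted at the origin on the work surface. World frame = base frame: x ahead of the robot, y to its left, z up, the work surface at z = 0. Lengths are in m, angles in rad, forces in N, time in s.
With the tool pointing down it reaches from about 0.4 to 0.875 m from the base axis. Payload 19.3 kg.
Tool frame: the origin (TCP) lies on the centre line of the jaws, within the pads' length; the fingertips stand 14 mm ahead of it and the grasp point (between the pads) lies 5 mm behind it; y points along the fingers, x is the direction in which the jaws open and shut, and the axes are right-handed (so a half turn about y gives the same grasp; the last joint's range is limited). The gripper opens to 85 mm and grips with 20 to 120 N. Pads are 22 mm wide; open, the fingers measure 114 mm over their backs; the gripper's body (76 mm by 85 mm) begins 54 mm behind the grasp point. The pads swing forward as they close: fully open they stand 13 mm farther back than shut.
Start: joints at [1.104, 0.521, -0.036, 1.599, 0.021, 1.021, -0.113], TCP at [0.242, -0.576, 0.245] pointing down, gripper open.
Joint ranges: [-2.91, 2.91], [-0.3, 2.13], [-1.5, 1.42], [0.17, 2.43], [-1.26, 4.41], [0.16, 1.93], [-2.52, 2.52]. Speed limits (rad/s): [1.89, 1.89, 2.39, 2.39, 3.01, 3.01, 3.01].

## Interface

Orientations are given as [roll, pitch, yaw] about the fixed x, y, z axes, in that order (R = Rz(yaw) Ry(pitch) Rx(roll)).
In Python, from workcell import monitor, grab_frame, workorder gives the robot as it stands.
- The arm moves only by the tool drive_tool, never from a script. Its argument "steps" is one flat list of numbers, 5 for each row, row after row: the finger opening in mm, from 0 to 85.4, then the shift along the world's x, y, z in mm, then the turn about the world's z in degrees. In form: [fingers, tx, ty, tz, twist, fingers, tx, ty, tz, twist, ...]. A call has exactly 5 rows; each row shifts and turns the commanded pose from where the row before left it; what a row does not reach is not made up. A row lasts 1/12 s, in which the tool goes at most 41.7 mm and 7.16 degrees, less where a joint would pass 70% of its speed; a pose out of reach is approached as far as the arm can. A call is refused whole if a number of a shift passes 41.7 or a number of a turn 7.16, either way. A call with a gripper value outside its range is refused whole. The fingers move at their own pace and stop on an object; "grip_force" is the grip in N (left out, the last holds). Time passes only in rows, so rows that do not move let the fingers close, or fill a call up. It gives the time, the measured TCP pose, the force and the opening at its end, in the units of the state.
- monitor.observe(): the state, without advancing time (a new reading comes with each control period).
- grab_frame(name): name is "scene" or "top" or "wrist"; returns a dict with "frame" (384x512x3 uint8, red, green, blue), "vertical_fov" (degrees; the focal length in pixels is half the picture's height over the tangent of half this angle, whatever the lens; pixels are square), "cx", "cy" (the principal point, pixels), "xyz" and "orientation" of the camera in the world. Camera axes: x right, y down, z forward; pixel columns grow to the right and rows downward; lengths in m; the calibration is good to about 2 mm. A picture is of the moment at which its call begins. There is no depth.
- workorder.job_done(): hands the job in, once; it reports no verdict.
The state is a dict: "clock": time; "qpos": joint angles; "qd": joint speeds; "joint_efforts": joint torques, N m; "position": TCP position; "tool_rot": TCP orientation; "force": force on the tool from outside, world axes, zero at the start; "moment": the same for the moment, N m; "grip_width": finger opening in m.
Only numpy, scipy, OpenCV 4.12 (cv2) and the standard library are available. Lean on these libraries where they do the work, as an engineer would, in place of code of your own. Each camera call takes 0.05 s, during which the arm holds its last target. There are 200 camera calls.

## Task

Lift each of the two blue-capped capsule tubs and feel how heavy it is: stand the full ones upright in the green tray and the empty ones upright in the blue tray. Either tub may be full or empty. Set them down on the tray floor rather than dropping them.

Things in the scene. Friction and masses are not known exactly. Their poses are not given: they have to be found in the camera images.
- tub_a_center (a point): Sealed white plastic tub, 54 x 54 mm square, 80 mm tall, with a round BLUE cap (44 mm across) on top, 94 mm in all; stands on the table, turned up to 23 degrees. The point is its centre, 47 mm above its underside, z up, x and y square to its flat sides. Full it weighs 310 to 420 g, empty about 75 g; it looks the same and nothing rattles. ORANGE-capped tubs, 110 mm or more away, are not part of the job.
- tub_b_center (a point): The second blue-capped tub, looking exactly the same as the first; its centre and axes as there. May be full or empty, whatever the first one is.
- tray_full: GREEN plastic tray fixed on the table, 240 x 150 mm, 18 mm high, walls and floor 4 mm thick, open on top, empty at the start. Origin at the centre of its underside, x along its length, y along its width, z up. Turned up to 11 degrees, on the robot's left or right. Room for two tubs side by side along x. For full tubs.
- tray_empty: BLUE plastic tray fixed on the table, 240 x 150 mm, 18 mm high, walls and floor 4 mm thick, open on top, empty at the start. Origin at the centre of its underside, x along its length, y along its width, z up. Turned up to 11 degrees, on the robot's left or right. Room for two tubs side by side along x. For empty tubs. Same size as the green one, on the other side.

How it is judged:
By the outcome, as a careful person would: the job done as asked, in the order asked, and still so for the second after the job is handed in, with the robot touching nothing.
It also fails if it takes over 54 s, if anything falls off the work surface, if the arm or the gripper's body presses on something with over 40 N, if the wrist force passes 120 N, or if a joint passes its speed limit or range.

## Working session

There is one attempt and no reset: what is moved stays moved. The work goes in short steps, Python scripts to look and compute and a tool call to move; the robot and the scene stay as the last step left them, time stands still between calls to the robot, and variables do not carry over. Pictures are saved under pics/ and viewed, about 8 in all and at most 12, crops included, and the job is handed in when it is done.

Besides the shell and the picture viewer there is one more tool, called after "Emit:" in YAML: its name, and indented under it one key for each argument. drive_tool: Moves the arm, as the interface text tells. Its arguments: {"type":"object","properties":{"steps":{"type":"array"},"grip_force":{"type":"number"}},"required":["steps"]}

```bash
mkdir -p pics; cat > h.py <<'E'
import numpy as np, cv2
from scipy.spatial.transform import Rotation as R
from workcell import monitor, grab_frame, workorder
def ray(c,u,v):
    f=c["frame"].shape[0]/2/np.tan(np.radians(c["vertical_fov"]/2))
    d=np.array([(u-c["cx"])/f,(v-c["cy"])/f,1.])
    o=np.array(c["orientation"])
    M=o if o.shape==(3,3) else R.from_euler("xyz",o).as_matrix()
    return np.array(c["xyz"]),M@d
def onz(c,u,v,z):
    p,d=ray(c,u,v); return p+d*(z-p[2])/d[2]
def save(c,n): cv2.imwrite(f"pics/{n}.png",cv2.cvtColor(c["frame"],cv2.COLOR_RGB2BGR))
E
python3 - <<'E'
from h import *
print(monitor.observe())
ims=[]
for n in("top","scene"):
    c=grab_frame(n); save(c,n+"0"); np.save(n+"0.npy",c,allow_pickle=True); ims.append(c["frame"])
    print(n,{k:v for k,v in c.items() if k!="frame"})
E
```

```text
{'clock': 0.0, 'qpos': array([ 1.10376471,  0.52203714, -0.03635592,  1.59996068,  0.02121412,
        1.0210788 , -0.11280033]), 'qd': array([ 0.00139601,  0.00154066,  0.00039349,  0.00163126,  0.00049291,
       -0.00327345, -0.00144591]), 'joint_efforts': array([-1.17417432e-03, -9.27132940e+01,  1.97933257e+00, -3.69943821e+01,
        1.78929884e-02,  8.14141065e-03,  4.41155976e-05]), 'position': array([ 0.24142833, -0.57616733,  0.24472793]), 'tool_rot': array([-1.57087053e+00,  1.09599539e-03, -1.17394380e+00]), 'force': array([-0.92626515, -0.7648453 ,  0.45219113]), 'moment': array([0.03484762, 0.04491828, 0.02899874]), 'grip_width': 0.08523902178150963}
top {'vertical_fov': 45.28966063329841, 'cx': 258.3403612531382, 'cy': 200.41771984231633, 'xyz': array([ 0.40267056, -0.00168731,  1.13435819]), 'orientation': array([-2.98161111, -0.00720287, -1.59234812])}
scene {'vertical_fov': 53.08932143192531, 'cx': 262.99356409137783, 'cy': 193.68305705507805, 'xyz': array([ 1.14165747, -0.20969125,  0.76469175]), 'orientation': array([-2.40217045,  0.00724661,  1.23584128])}
```

View pics/top0.png

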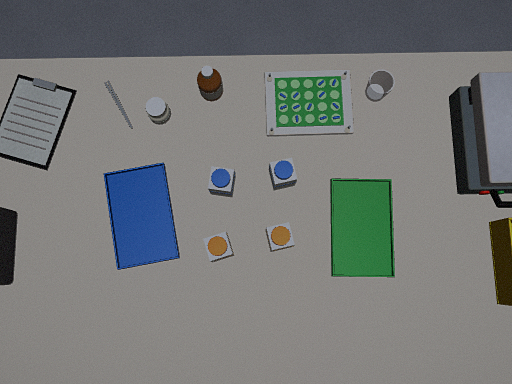

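View pics/scene0.png

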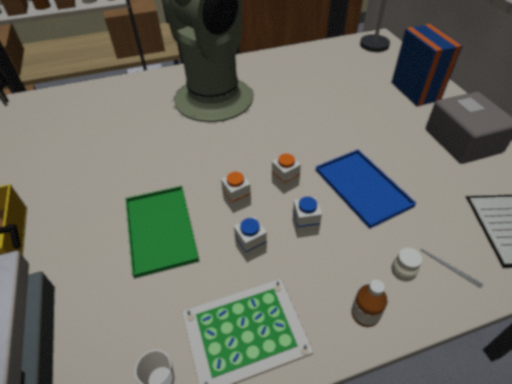

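The top view shows blue-capped tubs at about (221,178) and (284,170), orange ones at (217,246) and (280,236), the blue tray on the left (142,216) and the green tray on the right (362,228). The scene view shows the same layout.

```bash
cat >> h.py <<'E'
def blobs(c,lo,hi,amin=60):
    h=cv2.cvtColor(c["frame"],cv2.COLOR_RGB2HSV)
    m=cv2.inRange(h,lo,hi)
    cs,_=cv2.findContours(m,cv2.RETR_EXTERNAL,cv2.CHAIN_APPROX_NONE)
    return sorted([k for k in cs if cv2.contourArea(k)>amin],key=cv2.contourArea)
BLUE=((100,120,60),(130,255,255)); GREEN=((50,120,50),(75,255,255)); OR=((5,120,100),(22,255,255))
def planar(c,k,z): return np.array([onz(c,u,v,z)[:2] for u,v in k.reshape(-1,2)],np.float32)
E
python3 - <<'E'
from h import *
for n in("top","scene"):
    c=np.load(n+"0.npy",allow_pickle=True).item()
    for nm,(lo,hi) in dict(B=BLUE,G=GREEN,O=OR).items():
        for k in blobs(c,lo,hi):
            a=cv2.contourArea(k); z=.018 if a>2000 else .094
            r=cv2.minAreaRect(planar(c,k,z)*1000)
            (u,v),_=cv2.minEnclosingCircle(k)
            print(n,nm,a,np.round([u,v]),np.round(r[0],1),np.round(r[1],1),round(r[2],1))
# tub top squares: white bright region around caps
c=np.load("top0.npy",allow_pickle=True).item()
cv2.imwrite("pics/crop1.png",cv2.resize(cv2.cvtColor(c["frame"][145:275,185:315],cv2.COLOR_RGB2BGR),None,fx=4.5,fy=4.5,interpolation=cv2.INTER_CUBIC))
E
```

```text
top B 236.5 [283. 169.] [642.3 -72.1] [41.4 40. ] 43.0
top B 241.0 [220. 177.] [625.8  74.5] [41.6 40. ] 88.9
top B 5804.5 [140. 216.] [553.5 275.3] [239.5 149.5] 9.6
top G 3105.5 [309. 101.] [ 837.  -146.9] [129.9 169.6] 0.7
top G 5494.0 [362. 228.] [ 513.3 -263.8] [150.9 238.4] 87.9
top O 252.0 [280. 235.] [490.2 -60.1] [40.8 40.8] 88.8
top O 258.0 [217. 246.] [468.3  82.6] [40.7 40.4] 88.8
scene B 182.5 [308. 204.] [627.   73.8] [37.3 42.6] 70.4
scene B 212.0 [250. 226.] [644.  -73.1] [37.6 41.3] 70.5
scene B 252.5 [434.  37.] [ 26.8 849.8] [ 48.6 192. ] 88.1
scene B 3620.5 [366. 185.] [556.3 271.3] [240.2 152.2] 9.8
scene G 4556.0 [158. 232.] [ 516.9 -265.4] [143.9 241.8] 88.1
scene G 4837.5 [244. 334.] [ 830.2 -145.2] [126.6 166.6] 0.7
scene O 68.5 [116.  13.] [-609.2 -256.3] [86.1 51.3] 87.4
scene O 92.5 [424.  38.] [ 21.  807.1] [194.9  18.8] 0.1
scene O 96.5 [444.  34.] [ 22.3 891.8] [ 21.  191.6] 89.3
scene O 97.5 [ 5. 35.] [-550.3 -677.2] [167.5  28.9] 5.6
scene O 132.0 [286. 160.] [470.1  82.9] [38.6 41.9] 69.2
scene O 152.5 [235. 178.] [489.7 -61. ] [39.8 41.4] 70.4
scene O 216.0 [143.   4.] [-651.1 -140.6] [141.   87.2] 0.9
```

View pics/crop1.png

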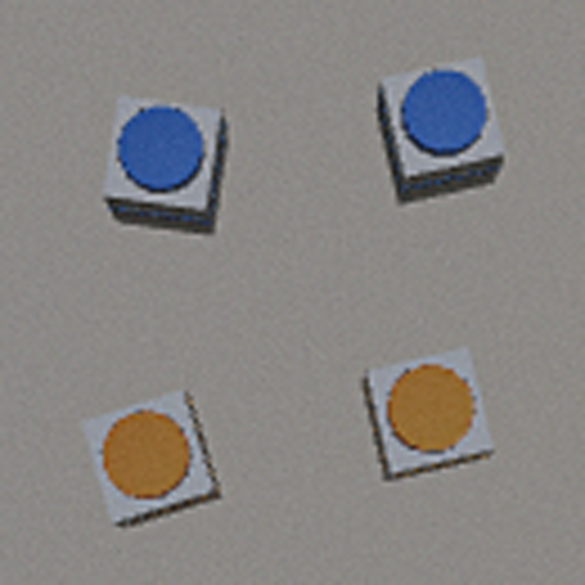

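Emit:
drive_tool:
  steps: [85,20,25,0,4.1,85,20,25,0,4.1,85,20,25,0,4.1,85,20,25,0,4.1,85,20,25,0,4.1]
  grip_force: 60

```text
clock: 0.52
position: [0.3421, -0.45, 0.2451]
tool_rot: [-1.571, 0.0, -0.813]
force: [0.0, -0.4, 0.7]
grip_width: 0.0847
```

Emit:
drive_tool:
  steps: [85,20,25,0,4.1,85,20,25,0,4.1,85,20,25,0,4.1,85,20,25,0,4.1,85,20,25,0,4.1]

```text
clock: 0.93
position: [0.4422, -0.3251, 0.2452]
tool_rot: [-1.571, 0.0, -0.455]
force: [1.0, -1.4, 0.0]
grip_width: 0.0845
```

Emit:
drive_tool:
  steps: [85,20,25,0,4.1,85,20,25,0,4.1,85,20,25,0,4.1,85,20,25,0,4.1,85,20,25,0,4.1]

```text
clock: 1.35
position: [0.5422, -0.2001, 0.2451]
tool_rot: [-1.571, 0.0, -0.097]
force: [0.6, -0.3, 0.2]
grip_width: 0.0852
```

Emit:
drive_tool:
  steps: [85,20,25,0,4.1,85,20,25,0,4.1,85,20,25,0,4.1,85,20,25,0,4.1,85,0,0,0,0]

```text
clock: 1.77
position: [0.6241, -0.0951, 0.2448]
tool_rot: [-1.568, -0.001, 0.197]
force: [0.6, 0.7, -0.6]
grip_width: 0.0852
```

```bash
python3 - <<'E'
from h import *
s=monitor.observe(); print(s["clock"],s["position"],np.degrees(s["tool_rot"]),s["force"],s["qpos"])
c=grab_frame("wrist"); save(c,"w1"); np.save("w1.npy",c,allow_pickle=True)
print({k:v for k,v in c.items() if k!="frame"})
for k in blobs(c,*BLUE):
    (u,v),r=cv2.minEnclosingCircle(k); print(u,v,r,cv2.contourArea(k),cv2.minAreaRect(planar(c,k,.094)*1000))
E
```

```text
1.7667 [ 0.62409306 -0.09505034  0.244847  ] [-8.98128100e+01 -8.27079123e-02  1.12605191e+01] [ 0.61156924  0.68290581 -0.59722016] [ 0.36790708  0.5661875  -0.46788475  1.56560129  0.27463931  1.07518844
  0.02836051]
{'vertical_fov': 65.671485021163, 'cx': 251.54486409108856, 'cy': 195.41833821200984, 'xyz': array([ 0.60969369, -0.02857841,  0.37325061]), 'orientation': array([ 2.87286321e+00, -2.19278099e-03,  1.96655222e-01])}
292.0 1.5 24.04692840576172 680.0 ((626.8289184570312, 59.33021545410156), (39.593017578125, 14.71712875366211), 11.308085441589355)
273.5 165.92857360839844 22.077192306518555 1456.0 ((640.1986694335938, -71.86178588867188), (40.774085998535156, 41.57471466064453), 56.31596755981445)
```

View pics/w1.png

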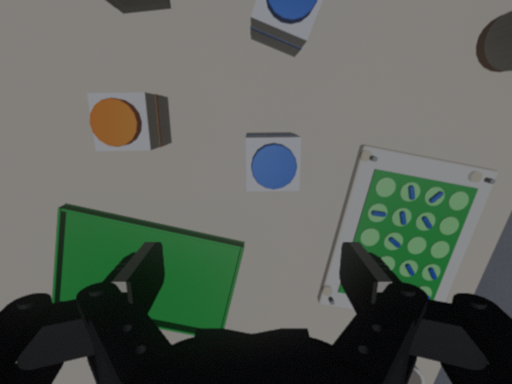

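The wrist view shows tub B's cap at (273,166), its top square nearly aligned with the jaws. Measuring its yaw from the bright square.

```bash
cat >> h.py <<'E'
def square(c,u,v,r):
    g=cv2.GaussianBlur(c["frame"],(3,3),0).max(2)
    u,v=int(u),int(v); m=np.zeros_like(g); sub=g[max(0,v-r):v+r,u-r:u+r]
    bg=np.median(sub[-5:]) ; m[max(0,v-r):v+r,u-r:u+r]=(sub>bg+22)*255
    cs,_=cv2.findContours(m,cv2.RETR_EXTERNAL,cv2.CHAIN_APPROX_NONE)
    k=cv2.convexHull(max(cs,key=cv2.contourArea))
    return cv2.minAreaRect(planar(c,k,.080)*1000),k
E
python3 - <<'E'
from h import *
c=np.load("w1.npy",allow_pickle=True).item(); print(square(c,273,166,45)[0])
c=np.load("top0.npy",allow_pickle=True).item()
for u,v in((284,170),(221,178)): print(square(c,u,v,20)[0])
E
```

```text
Traceback (most recent call last):
  File "h.py", line 25, in square
    k=cv2.convexHull(max(cs,key=cv2.contourArea))
                     ~~~^^^^^^^^^^^^^^^^^^^^^^^^
ValueError: max() iterable argument is empty
```

```bash
sed -i 's/sub>bg+22/cv2.threshold(sub,0,255,cv2.THRESH_OTSU)[1]>0/' h.py
python3 - <<'E'
from h import *
c=np.load("w1.npy",allow_pickle=True).item(); g=c["frame"].max(2); print(g[150,235:312:4],g[120:205:4,260]);print(square(c,273,166,45)[0])
c=np.load("top0.npy",allow_pickle=True).item()
for u,v in((284,170),(221,178)): print(square(c,u,v,20)[0])
E
```

```text
[130 130 130 143 143 139 109 142 143 142 143 142 141 137 130 143 142 128
 130 130] [130 130 130 109  80 143 143  83 143 142 143 142 142 143 142 141 129 143
 130 130 129 131]
((641.7702026367188, -74.879638671875), (92.26445007324219, 89.54452514648438), 11.226200103759766)
((645.216552734375, -73.91016387939453), (92.20892333984375, 94.07189178466797), 88.65291595458984)
((628.9814453125, 74.63516998291016), (91.75972747802734, 93.55582427978516), 89.12879943847656)
```

```bash
sed -i 's/(cv2.threshold(sub,0,255,cv2.THRESH_OTSU)\[1\]>0)/(sub>=136)/' h.py
sed -i 's/    cs,_=cv2.findContours(m,cv2.RETR_EXTERNAL,cv2.CHAIN_APPROX_NONE)\n    k=cv2.convex/&/; s/k=cv2.convexHull(max(cs/m=cv2.morphologyEx(m,cv2.MORPH_OPEN,np.ones((3,3)));cs,_=cv2.findContours(m,0,1); k=cv2.convexHull(max(cs/' h.py
python3 - <<'E'
from h import *
c=np.load("w1.npy",allow_pickle=True).item(); print(square(c,273,166,45)[0])
c=np.load("top0.npy",allow_pickle=True).item()
for u,v in((284,170),(221,178)): print(square(c,u,v,20)[0])
E
```

```text
((640.6807861328125, -72.37361907958984), (53.50264358520508, 52.11537551879883), 11.25767707824707)
((645.216552734375, -73.91016387939453), (92.20892333984375, 94.07189178466797), 88.65291595458984)
((628.9814453125, 74.63516998291016), (91.75972747802734, 93.55582427978516), 89.12879943847656)
```

Emit:
drive_tool:
  steps: [85,9,14,0,1,85,10,15,0,0,85,0,0,-35,0,85,0,0,-35,0,85,0,0,-20,0]

```text
clock: 2.23
position: [0.6391, -0.0729, 0.152]
tool_rot: [-1.57, 0.003, 0.202]
force: [0.7, -0.7, -0.6]
grip_width: 0.0852
```

Emit:
drive_tool:
  steps: [85,0,0,0,0,85,0,0,0,0,85,0,0,0,0,85,0,0,0,0,85,0,0,0,0]

```text
clock: 2.65
position: [0.6412, -0.0726, 0.1569]
tool_rot: [-1.572, -0.002, 0.203]
force: [-0.5, -0.9, 0.1]
grip_width: 0.085
```

Emit:
drive_tool:
  steps: [85,0,0,-25,0,85,0,0,-25,0,85,0,0,-25,0,85,0,0,-20,0,85,0,0,-11,0]

```text
clock: 3.07
position: [0.64, -0.0725, 0.0479]
tool_rot: [-1.571, 0.001, 0.203]
force: [-0.2, 0.0, 0.2]
grip_width: 0.0849
```

Emit:
drive_tool:
  steps: [85,0,0,0,0,85,0,0,0,0,85,0,0,0,0,40,0,0,0,0,40,0,0,0,0]

```text
clock: 3.48
position: [0.6411, -0.0726, 0.0505]
tool_rot: [-1.571, -0.002, 0.203]
force: [-0.3, 1.0, 0.1]
grip_width: 0.0633
```

Emit:
drive_tool:
  steps: [40,0,0,0,0,40,0,0,0,0,40,0,0,0,0,40,0,0,0,0,40,0,0,0,0]

```text
clock: 3.9
position: [0.6411, -0.0725, 0.0504]
tool_rot: [-1.571, -0.001, 0.203]
force: [-0.9, 0.9, 8.9]
grip_width: 0.054
```

Emit:
drive_tool:
  steps: [40,0,0,5,0,40,0,0,15,0,40,0,0,25,0,40,0,0,25,0,40,0,0,10,0]

```text
clock: 4.32
position: [0.6417, -0.0724, 0.1335]
tool_rot: [-1.572, -0.004, 0.203]
force: [1.0, -1.6, -2.4]
grip_width: 0.0533
```

Emit:
drive_tool:
  steps: [40,0,0,0,0,40,0,0,0,0,40,0,0,0,0,40,0,0,0,0,40,0,0,0,0]

```text
clock: 4.73
position: [0.64, -0.0724, 0.1281]
tool_rot: [-1.57, 0.002, 0.203]
force: [-0.1, -0.8, -3.7]
grip_width: 0.0537
```

Emit:
drive_tool:
  steps: [40,0,0,0,0,40,0,0,0,0,40,0,0,0,0,40,0,0,0,0,40,0,0,0,0]

```text
clock: 5.15
position: [0.6405, -0.0724, 0.1292]
tool_rot: [-1.571, 0.0, 0.203]
force: [0.2, -0.3, -3.0]
grip_width: 0.0533
```

```bash
python3 - <<'E'
from h import *
f=[]
for i in range(4):
    c=grab_frame("scene"); s=monitor.observe(); f.append(s["force"]); 
    if i==0: save(c,"s1")
print(np.round(f,2),s["position"],s["grip_width"],s["clock"])
E
```

```text
[[ 0.78 -0.31 -2.94]
 [ 1.06 -0.34 -3.98]
 [-0.55  0.95 -3.77]
 [-0.14  0.47 -3.67]] [ 0.64048835 -0.07243732  0.12929805] 0.0533203422095873 5.35
```

Weight ≈3.5 N (about 360 g), so tub B is full and goes to green, in the +x half of the tray to leave room for a second.

Emit:
drive_tool:
  steps: [40,-7,-19.4,0,-1.4,40,-7,-19.4,0,-1.4,40,-7,-19.4,0,-1.4,40,-7,-19.4,0,-1.4,40,-7,-19.4,0,-1.4]

```text
clock: 5.77
position: [0.6052, -0.1703, 0.1294]
tool_rot: [-1.571, -0.0, 0.08]
force: [-0.1, -0.5, -3.5]
grip_width: 0.0532
```

Emit:
drive_tool:
  steps: [40,-7,-19.4,0,-1.4,40,-7,-19.4,0,-1.4,40,-7,-19.4,0,-1.4,40,-7,-19.4,0,-1.4,40,-7,-19.4,0,-1.4]

```text
clock: 6.18
position: [0.5701, -0.2674, 0.1294]
tool_rot: [-1.571, -0.0, -0.043]
force: [0.2, -0.4, -3.0]
grip_width: 0.0536
```

Emit:
drive_tool:
  steps: [40,0,0,0,0,40,0,0,0,0,40,0,0,-20,0,40,0,0,-20,0,40,0,0,-10,0]

```text
clock: 6.6
position: [0.5702, -0.2652, 0.0775]
tool_rot: [-1.57, 0.001, -0.04]
force: [-0.7, -0.3, -3.6]
grip_width: 0.0535
```

Emit:
drive_tool:
  steps: [40,0,0,0,0,40,0,0,0,0,40,0,0,0,0,40,0,0,0,0,40,0,0,0,0]

```text
clock: 7.02
position: [0.571, -0.2666, 0.0802]
tool_rot: [-1.571, -0.001, -0.041]
force: [-0.6, 0.6, -3.7]
grip_width: 0.0534
```

```bash
python3 - <<'E'
from h import *
c=grab_frame("scene"); save(c,"s2"); print(monitor.observe())
c=grab_frame("top")
for k in blobs(c,*BLUE): print(cv2.minAreaRect(planar(c,k,.12)*1000))
E
```

```text
{'clock': 7.0667, 'qpos': array([ 0.57053214,  0.75090639, -0.34389925,  1.69043808,  0.34114694,
        0.75876477,  0.02120932]), 'qd': array([ 0.00060207,  0.00214593,  0.00146181,  0.00280448,  0.00170564,
       -0.00189728, -0.00160066]), 'joint_efforts': array([-1.19982376e-01, -1.05702403e+02, -6.67319030e+00, -2.92059267e+01,
        5.59669323e-03,  6.05584864e-03,  4.45405036e-03]), 'position': array([ 0.57086071, -0.2665736 ,  0.08004699]), 'tool_rot': array([-1.57122234e+00, -9.63345232e-04, -4.13433358e-02]), 'force': array([ 0.70720784, -0.56755089, -3.07519807]), 'moment': array([ 0.00925806,  0.05161004, -0.03608694]), 'grip_width': 0.05319895036182623}
((620.1757202148438, 72.5843505859375), (40.5431022644043, 39.04825210571289), 88.86075592041016)
((539.662353515625, 249.91969299316406), (217.5643310546875, 135.92230224609375), 9.597247123718262)
```

View pics/s2.png

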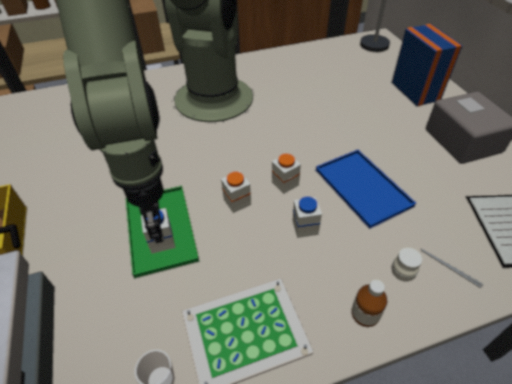

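Tub B hangs upright over the green tray at (158,228). Lowering gently.

Emit:
drive_tool:
  steps: [40,0,0,-6,0,40,0,0,-6,0,40,0,0,-5,0,40,0,0,-3,0,40,0,0,-1,0]

```text
clock: 7.53
position: [0.5701, -0.2663, 0.0573]
tool_rot: [-1.57, 0.001, -0.041]
force: [-0.1, 0.9, -3.7]
grip_width: 0.0533
```

Emit:
drive_tool:
  steps: [40,0,0,-1,0,40,0,0,-1,0,40,0,0,-0.5,0,40,0,0,0,0,40,0,0,0,0]

```text
clock: 7.95
position: [0.5706, -0.2665, 0.0559]
tool_rot: [-1.571, -0.0, -0.041]
force: [0.4, 0.4, -3.2]
grip_width: 0.0534
```

Emit:
drive_tool:
  steps: [40,0,0,-0.7,0,40,0,0,-0.7,0,40,0,0,0,0,40,0,0,0,0,40,0,0,0,0]

```text
clock: 8.37
position: [0.5706, -0.2665, 0.0544]
tool_rot: [-1.571, -0.0, -0.041]
force: [0.8, -0.6, -3.6]
grip_width: 0.0538
```

Emit:
drive_tool:
  steps: [40,0,0,-0.7,0,40,0,0,0,0,40,0,0,0,0,40,0,0,0,0,40,0,0,0,0]

```text
clock: 8.78
position: [0.5706, -0.2664, 0.0544]
tool_rot: [-1.571, -0.0, -0.041]
force: [-3.8, 1.8, 8.7]
grip_width: 0.0534
```

Contact felt (force +8.7 N). Releasing, then rising.

Emit:
drive_tool:
  steps: [60,0,0,0,0,70,0,0,0,0,85,0,0,0,0,85,0,0,0,0,85,0,0,0,0]

```text
clock: 9.2
position: [0.5705, -0.2665, 0.0537]
tool_rot: [-1.571, 0.0, -0.041]
force: [0.3, -0.1, 0.1]
grip_width: 0.0849
```

Emit:
drive_tool:
  steps: [85,0,0,0,0,85,0,0,10,0,85,0,0,25,0,85,0,0,35,0,85,0,0,35,0]

```text
clock: 9.62
position: [0.5701, -0.2661, 0.1602]
tool_rot: [-1.57, 0.001, -0.041]
force: [0.9, -0.2, 0.3]
grip_width: 0.0849
```

Emit:
drive_tool:
  steps: [85,0,0,35,0,85,0,0,35,0,85,5,30,0,0,85,5,30,0,0,85,5,30,0,0]

```text
clock: 10.03
position: [0.5856, -0.1757, 0.2302]
tool_rot: [-1.571, -0.002, -0.042]
force: [-0.7, 0.1, -0.6]
grip_width: 0.0848
```

Emit:
drive_tool:
  steps: [85,5,30,0,0,85,5,30,0,0,85,5,30,0,0,85,5,30,0,0,85,5,30,0,0]

```text
clock: 10.45
position: [0.6105, -0.025, 0.2296]
tool_rot: [-1.571, -0.001, -0.041]
force: [0.5, -0.1, 0.3]
grip_width: 0.0848
```

Emit:
drive_tool:
  steps: [85,5,20,0,-1,85,5,15,0,-1,85,5,5,0,-1,85,0,0,0,0,85,0,0,0,0]

```text
clock: 10.87
position: [0.6255, 0.0126, 0.2289]
tool_rot: [-1.571, -0.0, -0.094]
force: [-0.1, -0.4, 1.3]
grip_width: 0.0853
```

```bash
python3 - <<'E'
from h import *
s=monitor.observe(); print(s["clock"],s["position"],np.degrees(s["tool_rot"]),s["force"])
c=grab_frame("wrist"); save(c,"w2")
for k in blobs(c,*BLUE):
    (u,v),r=cv2.minEnclosingCircle(k); print(u,v,r,cv2.contourArea(k),cv2.minAreaRect(planar(c,k,.094)*1000))
    if cv2.contourArea(k)<2500: print(square(c,u,v,45)[0])
E
```

```text
10.8667 [0.62550617 0.01263241 0.22885896] [-9.00323131e+01 -1.38490322e-04 -5.37272662e+00] [-0.06015364 -0.37517058  1.32336059]
101.0 0.0 49.000099182128906 1196.5 ((521.896484375, 166.04806518554688), (18.055606842041016, 75.94573974609375), 84.6488037109375)Traceback (most recent call last):
  File "<stdin>", line 6, in <module>
  File "h.py", line 25, in square
    m=cv2.morphologyEx(m,cv2.MORPH_OPEN,np.ones((3,3)));cs,_=cv2.findContours(m,0,1); k=cv2.convexHull(max(cs,key=cv2.contourArea))
                                                                                                       ~~~^^^^^^^^^^^^^^^^^^^^^^^^
ValueError: max() iterable argument is empty
```

View pics/w2.png

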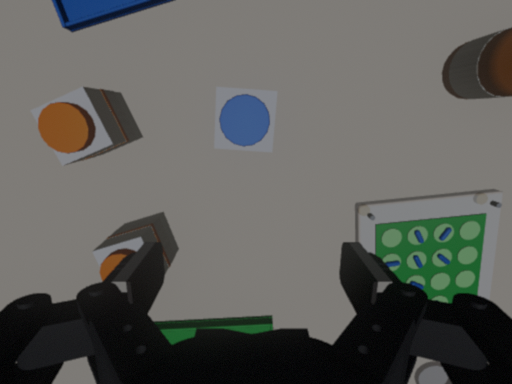

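Tub A's cap is at (245,120), its top square turned slightly clockwise.

```bash
python3 - <<'E'
from h import *
c=grab_frame("wrist")
print(cv2.minAreaRect(planar(c,[k for k in blobs(c,*BLUE) if cv2.boundingRect(k)[1]>60][-1],.094)*1000))
r,k=square(c,245,120,45); print(r)
print(cv2.approxPolyDP(k,6,True).reshape(-1,2).tolist())
p=planar(c,np.array([[216,88],[278,90],[273,153],[215,150]]),.08)*1000
d=np.roll(p,-1,0)-p; print(p,np.degrees(np.arctan2(d[:,1],d[:,0]))%90)
print(monitor.observe()["position"])
E
```

```text
((624.2079467773438, 74.58137512207031), (41.32512664794922, 41.12103271484375), 68.57852172851562)
((623.9822998046875, 74.03385162353516), (41.112754821777344, 40.768310546875), 84.59548950195312)
[[248, 96], [262, 104], [267, 123], [257, 139], [242, 143], [227, 135], [222, 114], [231, 100]]
[[601.85266  103.474525]
 [655.92426   96.69357 ]
 [647.4016    41.927162]
 [594.08826   49.76835 ]] [82.85203  81.154686 81.63307  81.773636]
[0.62531179 0.01198907 0.22877896]
```

Emit:
drive_tool:
  steps: [85,0,20,0,-1.4,85,0,25,0,-1.4,85,0,17,0,0,85,0,0,-35,0,85,0,0,-35,0]

```text
clock: 11.38
position: [0.6264, 0.0757, 0.1596]
tool_rot: [-1.57, -0.004, -0.142]
force: [0.8, 0.0, -2.0]
grip_width: 0.0849
```

Emit:
drive_tool:
  steps: [85,0,0,0,0,85,0,0,0,0,85,0,0,0,0,85,0,0,0,0,85,0,0,0,0]

```text
clock: 11.8
position: [0.6264, 0.0753, 0.1606]
tool_rot: [-1.57, -0.002, -0.143]
force: [0.4, 0.7, 0.2]
grip_width: 0.0849
```

Emit:
drive_tool:
  steps: [85,-1,-1,-25,0,85,0,0,-25,0,85,0,0,-25,0,85,0,0,-22,0,85,0,0,-12,0]

```text
clock: 12.22
position: [0.6241, 0.0743, 0.0484]
tool_rot: [-1.571, 0.001, -0.143]
force: [-0.2, 0.1, 0.7]
grip_width: 0.0844
```

Emit:
drive_tool:
  steps: [85,0,0,0,0,85,0,0,0,0,85,0,0,0,0,40,0,0,0,0,40,0,0,0,0]

```text
clock: 12.63
position: [0.6252, 0.0746, 0.0509]
tool_rot: [-1.57, -0.002, -0.143]
force: [1.2, -0.4, -1.1]
grip_width: 0.0635
```

Emit:
drive_tool:
  steps: [40,0,0,0,0,40,0,0,0,0,40,0,0,0,0,40,0,0,0,0,40,0,0,0,0]

```text
clock: 13.05
position: [0.6251, 0.0746, 0.0509]
tool_rot: [-1.571, -0.001, -0.143]
force: [-1.0, -1.2, 10.4]
grip_width: 0.0535
```

Emit:
drive_tool:
  steps: [40,0,0,5,0,40,0,0,15,0,40,0,0,25,0,40,0,0,25,0,40,0,0,10,0]

```text
clock: 13.47
position: [0.6256, 0.0748, 0.1332]
tool_rot: [-1.57, -0.003, -0.143]
force: [0.2, -0.8, 0.2]
grip_width: 0.0533
```

Emit:
drive_tool:
  steps: [40,0,0,0,0,40,0,0,0,0,40,0,0,0,0,40,0,0,0,0,40,0,0,0,0]

```text
clock: 13.88
position: [0.624, 0.0745, 0.1287]
tool_rot: [-1.571, 0.002, -0.142]
force: [0.8, 0.6, -0.6]
grip_width: 0.0534
```

Emit:
drive_tool:
  steps: [40,0,0,0,0,40,0,0,0,0,40,0,0,0,0,40,0,0,0,0,40,0,0,0,0]

```text
clock: 14.3
position: [0.6245, 0.0746, 0.1297]
tool_rot: [-1.571, 0.0, -0.143]
force: [-0.2, 0.2, -0.7]
grip_width: 0.0533
```

```bash
python3 - <<'E'
from h import *
f=[]
for i in range(6):
    c=grab_frame("scene"); s=monitor.observe(); f.append(s["force"]); 
save(c,"s3")
print(np.round(f,2),np.mean(f,0),s["position"],s["tool_rot"],s["grip_width"],s["clock"])
E
```

```text
[[ 0.54 -0.22 -1.01]
 [ 0.64 -0.41 -1.25]
 [ 0.52  0.11 -0.97]
 [-0.13  0.09 -0.26]
 [ 0.09  0.05 -1.41]
 [-0.16 -0.13 -1.08]] [ 0.24806146 -0.08538847 -0.99600095] [0.6245126  0.07456141 0.12972155] [-1.57080891e+00 -7.03654611e-06 -1.42509071e-01] 0.053696644369192637 14.6
```

View pics/s3.png

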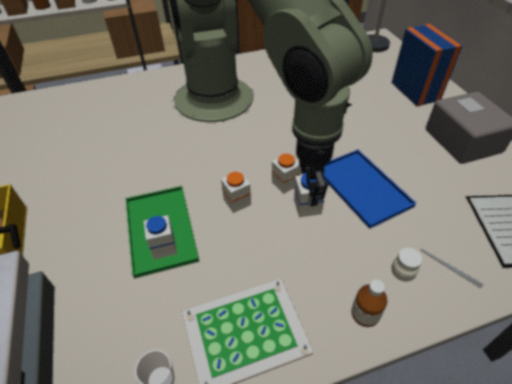

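Tub B stands upright in green at (157,228); tub A is held and weighs about 1 N (≈ 75–100 g), so it is empty and goes to blue.

Emit:
drive_tool:
  steps: [40,-7,19.8,0,1.8,40,-7,19.8,0,1.8,40,-7,19.8,0,1.8,40,-7,19.8,0,1.8,40,-7,19.8,0,1.8]

```text
clock: 15.02
position: [0.5891, 0.1745, 0.1298]
tool_rot: [-1.571, -0.0, 0.016]
force: [1.2, 0.3, -0.7]
grip_width: 0.0534
```

Emit:
drive_tool:
  steps: [40,-7,19.8,0,1.8,40,-7,19.8,0,1.8,40,-7,19.8,0,1.8,40,-7,19.8,0,1.8,40,-7,19.8,0,1.8]

```text
clock: 15.43
position: [0.5542, 0.2735, 0.1298]
tool_rot: [-1.571, -0.0, 0.173]
force: [-0.3, -0.5, -0.9]
grip_width: 0.0536
```

Emit:
drive_tool:
  steps: [40,0,0,0,0,40,0,0,0,0,40,0,0,-20,0,40,0,0,-20,0,40,0,0,-10,0]

```text
clock: 15.85
position: [0.5544, 0.2709, 0.0778]
tool_rot: [-1.572, 0.002, 0.17]
force: [-0.9, -0.4, -0.9]
grip_width: 0.0533
```

Emit:
drive_tool:
  steps: [40,0,0,-5,0,40,0,0,-5,0,40,0,0,-5,0,40,0,0,-3,0,40,0,0,-1,0]

```text
clock: 16.27
position: [0.5546, 0.2725, 0.0606]
tool_rot: [-1.571, -0.0, 0.171]
force: [0.0, 0.1, -1.4]
grip_width: 0.0533
```

Emit:
drive_tool:
  steps: [40,0,0,0,0,40,0,0,0,0,40,0,0,0,0,40,0,0,0,0,40,0,0,0,0]

```text
clock: 16.68
position: [0.5546, 0.2726, 0.0609]
tool_rot: [-1.571, -0.0, 0.172]
force: [0.5, -0.4, 0.1]
grip_width: 0.0535
```

Emit:
drive_tool:
  steps: [40,0,0,-2,0,40,0,0,-2,0,40,0,0,-1,0,40,0,0,0,0,40,0,0,0,0]

```text
clock: 17.1
position: [0.5544, 0.2726, 0.0556]
tool_rot: [-1.571, 0.0, 0.172]
force: [-0.2, -0.4, -0.3]
grip_width: 0.053
```

Emit:
drive_tool:
  steps: [40,0,0,-0.5,0,40,0,0,-0.5,0,40,0,0,0,0,40,0,0,0,0,40,0,0,0,0]

```text
clock: 17.52
position: [0.5545, 0.2726, 0.0549]
tool_rot: [-1.571, -0.0, 0.172]
force: [-1.1, -0.6, 4.5]
grip_width: 0.0535
```

Emit:
drive_tool:
  steps: [40,0,0,-0.6,0,40,0,0,0,0,40,0,0,0,0,40,0,0,0,0,40,0,0,0,0]

```text
clock: 17.93
position: [0.5546, 0.2726, 0.0548]
tool_rot: [-1.571, -0.0, 0.171]
force: [-4.1, -2.6, 15.0]
grip_width: 0.0536
```

Firm contact with the tray floor. Releasing and rising clear.

Emit:
drive_tool:
  steps: [60,0,0,0,0,70,0,0,0,0,85,0,0,0,0,85,0,0,0,0,85,0,0,0,0]

```text
clock: 18.35
position: [0.5545, 0.2725, 0.054]
tool_rot: [-1.571, 0.0, 0.172]
force: [0.2, 0.9, -1.1]
grip_width: 0.0848
```

Emit:
drive_tool:
  steps: [85,0,0,0,0,85,0,0,10,0,85,0,0,25,0,85,0,0,35,0,85,0,0,35,0]

```text
clock: 18.77
position: [0.5539, 0.2725, 0.1606]
tool_rot: [-1.571, 0.001, 0.172]
force: [1.1, 0.4, 0.1]
grip_width: 0.0851
```

Emit:
drive_tool:
  steps: [85,0,0,35,0,85,0,0,35,0,85,0,-30,10,0,85,0,-30,0,0,85,0,-30,0,0]

```text
clock: 19.18
position: [0.5545, 0.1818, 0.2409]
tool_rot: [-1.571, -0.002, 0.173]
force: [0.3, -0.7, -0.2]
grip_width: 0.0851
```

Emit:
drive_tool:
  steps: [85,0,-30,0,0,85,0,-30,0,0,85,0,-20,0,0,85,0,0,0,0,85,0,0,0,0]

```text
clock: 19.6
position: [0.5546, 0.1015, 0.2398]
tool_rot: [-1.571, -0.001, 0.17]
force: [-0.0, 1.6, -0.2]
grip_width: 0.085
```

```bash
python3 - <<'E'
from h import *
c=grab_frame("scene"); save(c,"s4"); s=monitor.observe(); print(s["clock"],s["position"],s["force"])
for n in ("scene","top"):
    c=grab_frame(n)
    for k in blobs(c,*BLUE):
        r=cv2.minAreaRect(planar(c,k,.098)*1000); print(n,np.round(r[0]),np.round(r[1]))
E
```

```text
19.65 [0.55452452 0.10280855 0.23979321] [ 0.73822997  0.21379196 -0.33745145]
scene [ 572. -266.] [46. 39.]
scene [ 34. 843.] [ 48. 192.]
scene [618. 226.] [214. 148.]
top [ 571. -265.] [43. 39.]
top [556. 272.] [42. 41.]
top [541. 263.] [223. 124.]
```

View pics/s4.png

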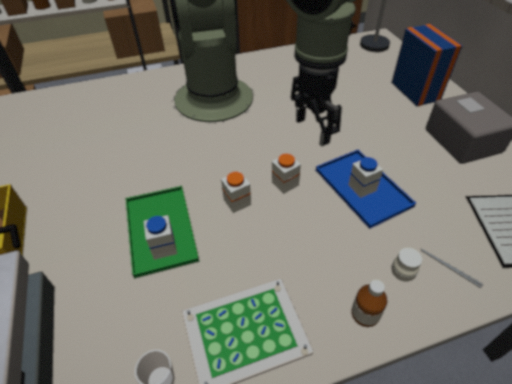

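Both tubs stand upright, one in the green tray at (158,235) and one in the blue tray at (366,177). The orange-capped tubs have not moved and the gripper is clear.

```bash
python3 -c "
from workcell import workorder; print(workorder.job_done())"
```

```text
the job is handed in; nothing more can be done
None
```

Both tubs are sorted, and the job was handed in at about 20 s of the 54 s allowed.

- **Right-hand tub:** it pulled about 3.5 N when lifted (roughly 360 g), so it is full. I set it down upright in the green tray.
- **Left-hand tub:** it pulled about 1.0 N (roughly 100 g, a little above the 75 g stated for empty, within the sensor noise), so it is empty. I set it down upright in the blue tray.

I lowered each tub until I felt the tray floor, peaking at about 9 N and 15 N, before opening the fingers.

**Last checks:** the scene picture shows both tubs upright in the right trays, the orange-capped tubs where they were, and the gripper well clear. The top camera puts the caps at (571, -265) mm in green and (556, 272) mm in blue, matching the release points to within 2 mm. The scene camera agreed on the green-tray tub. It gave no separate reading for the blue-tray tub, because that cap blends with the tray colour. None of these final checks failed or disagreed.

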